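Stack two coated housings in the resistance nest and hold them home on its spring probes

TASK

Contact resistance between the two coated metal housings is about to be read: stand the blue base unit on the copper plate of the measuring nest, up against both white fences, and let go of it. Then set the grey unit squarely on top of it, press the grey unit firmly into the corner so that it touches both fences and pushes both spring probes in, and finish while still gripping it, pressed against both fences and bearing on the base unit, so that the reading can be taken. Leave the other things on the desk where they are.

Things in the scene. Friction and masses are not known exactly. Their poses are not given: they have to be found in the camera images.
- base_unit: blue painted die-cast metal box, closed, flat lid with a bare silver rectangle and four screws; 56 (its x) x 84 (its y) x 40 mm high, 0.3 to 0.6 kg, a half turn makes no difference. Origin: centre of its underside, z up. Starts lying flat on the desk, to the left or the right of the nest
- top_unit: grey painted die-cast metal box, closed, with a dark round connector 23 mm wide and 12 mm high in the middle of its lid; 56 (its x) x 84 (its y) x 38 mm high without the connector, 0.2 to 0.45 kg, a half turn makes no difference. Small bare spots on its sides meet the probes. Origin: centre of its underside, z up. Starts lying flat on the desk, on the other side of the nest
- corner_seat (a point): point on top of the nest's copper plate (12 mm above the desk) where the centre of a box's underside lies when the box touches both fences. Its axes are the nest's: x points to the back fence, y to the side fence, z up. The nest is a fixed grey plastic plate 110 x 130 x 10 mm with a 2 mm copper plate that reaches 38 mm to -x, 49 mm to -y of this point
- fence_back: back fence of the nest: two slippery white plastic posts, each 16 mm wide (nest y), 14 mm thick, their tops 76 mm above the desk; their front faces lie 28 mm to +x of corner_seat, their centres 34 mm to either side of it in y, which leaves a 52 mm gap between them, open behind, for a gripper finger. Origin: on the desk below corner_seat, same axes
- fence_side: side fence of the nest: one slippery white plastic upright plate 50 mm long (nest x), 14 mm thick, its top 76 mm above the desk; its face lies 42 mm to +y of corner_seat. Friction under a box swallows up to 8 N of a push: 10 to 15 N towards each fence seats it Origin: on the desk below corner_seat, same axes
- probe_back (a joint): brass spring probe in the back fence post at nest y = -34 mm, 64 mm above the desk (52 mm above the copper plate): how far it is pushed in (m). 0 = free, standing 4 mm out of the fence face; 0.004 = flush, the box touches the fence. Spring about 0.75 N at first touch, 1.75 N when flush
- probe_side (a joint): the same spring probe in the middle of the side fence, at nest x = 0, 64 mm above the desk; 0 = free, 0.004 = flush, same spring
- coating_gauge: grey hand-held coating gauge lying to the right, 102 x 54 x 27 mm; bystander
- screwdriver: red-handled screwdriver, 173 mm long, lying in front of the drying oven; bystander. The oven is a wall to the arm: front face at world x = 0.61 from y = -0.48 to 0.13, 0.53 m tall, with a door handle that reaches out to x = 0.547 at y = -0.04 to -0.005, 0.17 to 0.37 m above the desk
- tape_clear: roll of tape lying flat far to the right, 72 mm across, 18 mm high; bystander
- dropper_bottle: brown dropper bottle standing to the right, in front of the oven, 34 mm across, 103 mm tall; bystander
- hex_key_3: hex key, 74 mm long, 6 mm high, lying in front of the oven; bystander

How it is judged:
On the way, in this order (a step that is already met when the one before it is completed fails the run):
1. the blue base unit stands on the copper plate, against both fences, and is let go (x of base_unit in the frame of corner_seat between -0.004 and 0.004 m and y of base_unit in the frame of corner_seat between -0.004 and 0.004 m and z of base_unit in the frame of corner_seat between -0.003 and 0.003 m and angle between the y axis of base_unit and the y axis of corner_seat, either way round below 0.06 rad and angle between base_unit's own z axis and vertical below 0.05 rad and contact force between the fingers and base_unit below 0.3 N), for 0.2 s.
2. the grey unit rests flat on top of the base unit (x of top_unit in the frame of base_unit between -0.02 and 0.02 m and y of top_unit in the frame of base_unit between -0.02 and 0.02 m and z of top_unit in the frame of base_unit between 0.037 and 0.043 m and contact force between top_unit and base_unit above 0.3 N and angle between top_unit's own z axis and vertical below 0.05 rad), for 0.2 s.
At the end, for the whole second after the job is handed in: Base unit on the copper plate, within 5 mm of both fences; grey unit flat on it (over 0.3 N), within 3 mm of its seat, square within 0.05 rad, over 1 N on each fence, both probes in by over 3 mm, gripped with over 3 N, at rest (x of base_unit in the frame of corner_seat between -0.005 and 0.005 m and y of base_unit in the frame of corner_seat between -0.005 and 0.005 m and z of base_unit in the frame of corner_seat between -0.003 and 0.003 m and angle between the y axis of base_unit and the y axis of corner_seat, either way round below 0.06 rad and angle between each of base_unit, top_unit's own z axis and vertical below 0.05 rad and x of top_unit in the frame of corner_seat between -0.003 and 0.003 m and y of top_unit in the frame of corner_seat between -0.003 and 0.003 m and z of top_unit in the frame of corner_seat between 0.037 and 0.043 m and angle between the y axis of top_unit and the y axis of corner_seat, either way round below 0.05 rad and value of joint each of probe_back, probe_side above 0.003 m and contact force between top_unit and fence_back above 1 N and contact force between top_unit and fence_side above 1 N and contact force between top_unit and base_unit above 0.3 N and contact force between the fingers and top_unit above 3 N and linear speed of top_unit below 0.01 m/s); the arm keeps its last pose, push and grip.
It fails at once if a bystander is moved by more than 30 mm (distance of any of coating_gauge, screwdriver, tape_clear, dropper_bottle, hex_key_3 from where it was at the start of the episode above 0.03 m).
It also fails if it takes over 72 s, if anything falls off the work surface, if the arm or the gripper's body presses on something with over 40 N, if the wrist force passes 120 N, or if a joint passes its speed limit or range.

ROBOT

A 6-joint arm with a two-finger parallel gripper is mounted at the origin on a cart in front of the work surface, level with it; the furniture and walls round the work are solid. World frame = base frame: x ahead of the robot, y to its left, z up, the work surface at z = 0. Lengths are in m, angles in rad, forces in N, time in s.
With the tool pointing down it reaches from about 0.325 to 0.85 m from the base axis. Payload 15.5 kg.
Tool frame: the origin (TCP) lies between the finger pads; the fingertips stand 14 mm ahead of it and the grasp point (between the pads) lies 5 mm behind it; z points along the fingers, y is the line along which they close (so a half turn about z gives the same grasp; the last joint's range is limited). The gripper opens to 91 mm and grips with 3 to 60 N. Pads are 32 mm wide; open, the fingers measure 118 mm over their backs; the gripper's body (76 mm by 178 mm) begins 60 mm behind the grasp point.
Start: joints at [-1.276, 0.494, 1.345, -0, 1.302, -0.096], TCP at [0.238, -0.578, 0.228] pointing down, gripper open.
Joint ranges: [-2.91, 2.91], [-0.82, 2.16], [0.22, 2.67], [-1.22, 4.37], [0.12, 2.79], [-3.08, 3.08]. Speed limits (rad/s): [1.89, 1.89, 2.57, 3.01, 3.01, 3.01].

INTERFACE

Orientations are given as a 3x3 rotation matrix whose columns are the frame's x, y, z axes.
In Python, from plant import get_obs, read_camera, camera_info, job_done gives the robot as it stands.
- The arm moves only by the shell command python3 -m pendant 'ROWS'. ROWS is JSON, a list of rows, each an object of numbers: "grip": the opening, from -1 (shut) to 1 (fully open); "x", "y", "z": the shift along the world's x, y, z each as a share of 0.5 m, from -1 to 1; "wx", "wy", "wz": the turn, a rotation vector about the world's x, y, z each as a share of 180 degrees, from -1 to 1. In form: [{"grip": .., "x": .., "y": .., "z": .., "wx": .., "wy": .., "wz": ..}, ...]. A call has 1 to 12 rows; each row is the pose to reach, as a shift and turn from the pose commanded when the call began, turning the shorter way round; what a row does not reach only later rows make up. A row lasts 1/8 s, in which the tool goes at most 62.5 mm and 10.7 degrees, less where a joint would pass 70% of its speed; a pose out of reach is approached as far as the arm can. A call with a number of a shift or a turn outside -1 to 1 is refused whole. A call with a gripper value outside its range is refused whole. The fingers move at their own pace and stop on an object; the grip force is fixed at half the most. Time passes only in rows, so rows that repeat a pose let the fingers close. It gives the time, the measured TCP pose, the force, the opening and the grip force at its end, in the units of the state.
- get_obs(): the state, without advancing time (a new reading comes with each control period).
- read_camera(name): name is "scene" or "top" or "wrist"; returns (picture, depth): 420x560x3 uint8, red, green, blue; 420x560 float32, m along the optical axis (not along the pixel's ray), 0 where there is no reading.
- camera_info(name): a dict with "vertical_fov" (degrees; the focal length in pixels is half the picture's height over the tangent of half this angle, whatever the lens; pixels are square), "cx", "cy" (the principal point, pixels), "rvec" (rotation vector, rad) and "tvec" (3), from world to camera coordinates, as OpenCV has them; the wrist camera has in their place "tool_from_camera" (4x4, takes a point from camera to tool coordinates, whose origin is the TCP and whose axes are the flange's). Camera axes: x right, y down, z forward; pixel columns grow to the right and rows downward; lengths in m; the calibration is good to about 2 mm. The wrist camera is an equidistant fisheye: a pixel r from the principal point sees the ray r / f radians off the axis. A picture is of the moment at which its call begins: read the wrist's pose just before it. camera_info takes no time and is no camera call.
- job_done(): hands the job in; it is judged then, once.
The state is a dict: "t": time; "q": joint angles; "joint_velocities": joint speeds; "tau": joint torques, N m; "tcp_pos": TCP position; "ee_rot": TCP orientation; "contact_force": force on the tool from outside, world axes, zero at the start; "moment": the same for the moment, N m; "finger_gap": finger opening in m; "grip_force": force on a finger pad.
Only numpy, scipy, OpenCV 4.12 (cv2) and the standard library are available. Lean on these libraries where they do the work, as an engineer would, in place of code of your own. Each camera call takes 0.05 s, during which the arm holds its last target. There are 200 camera calls.

## Working session

There is one attempt and no reset: what is moved stays moved. The work goes in short steps, Python scripts to look and compute and a shell command to move; the robot and the scene stay as the last step left them, time stands still between calls to the robot, and variables do not carry over. Pictures are saved under pics/ and viewed, at most 10 in all, crops included, and the job is handed in when it is done.

```bash
ls; mkdir -p pics; cat > h.py <<'E'
import numpy as np, cv2
from plant import get_obs, read_camera, camera_info
def world(name, d, us, vs, ci=None):
    ci=ci or camera_info(name); f=210/np.tan(np.radians(ci["vertical_fov"])/2)
    R,_=cv2.Rodrigues(np.array(ci["rvec"],float)); t=np.array(ci["tvec"],float)
    us=np.asarray(us);vs=np.asarray(vs); z=d[vs,us]
    P=np.stack([(us-ci["cx"])/f*z,(vs-ci["cy"])/f*z,z],-1)
    return (P-t)@R
E
python3 - <<'E'
from h import *
print(get_obs())
for n in ("top","scene"):
    im,d=read_camera(n); cv2.imwrite(f"pics/{n}0.png",im[:,:,::-1]); np.save(f"{n}0.npy",d)
    np.save(f"{n}0im.npy",im); print(n,camera_info(n))
print(camera_info("wrist"))
E
```

```text
pics
{'t': 0.0, 'q': array([-1.27655420e+00,  4.94197808e-01,  1.34614014e+00, -1.73389492e-05,
        1.30251126e+00, -9.54634550e-02]), 'joint_velocities': array([-0.00027166, -0.00140703, -0.00021725, -0.00087326,  0.0010417 ,
        0.00029882]), 'tau': array([ 2.36200023e-03, -8.78841734e+01, -3.81871426e+01,  7.09070172e-02,
        5.29727445e-02, -1.20380582e-04]), 'tcp_pos': array([ 0.23735751, -0.57777108,  0.22732612]), 'ee_rot': array([[ 9.25019223e-01,  3.79920112e-01, -3.80419292e-04],
       [ 3.79920289e-01, -9.25018454e-01,  1.19770174e-03],
       [ 1.03136115e-04, -1.25242614e-03, -9.99999210e-01]]), 'contact_force': array([-0.25527666,  0.2850168 , -0.2975636 ]), 'moment': array([-0.00067584,  0.00430539,  0.03159444]), 'grip_force': 0.0, 'finger_gap': 0.09124431170930432}
top {'vertical_fov': 47.78501289578887, 'cx': 279.6924507659193, 'cy': 212.63798784883716, 'rvec': array([ 2.14370243, -2.1563608 ,  0.18318893]), 'tvec': array([0.02536781, 0.51071491, 1.20219351])}
scene {'vertical_fov': 42.35765862327816, 'cx': 280.3684467739815, 'cy': 202.27895305188, 'rvec': array([ 0.7599457 , -2.46261488,  1.30042963]), 'tvec': array([0.48032586, 0.22275059, 1.38648572])}
{'vertical_fov': 65.70646984690485, 'cx': 280.97534471334706, 'cy': 209.77262195897475, 'tool_from_camera': array([[ 1.69613124e-03, -9.57094738e-01, -2.89770228e-01,
         8.16856555e-02],
       [ 9.99998561e-01,  1.62794300e-03,  4.76353694e-04,
        -1.51067873e-03],
       [ 1.58138024e-05, -2.89770620e-01,  9.57096123e-01,
        -1.57197159e-01],
       [ 0.00000000e+00,  0.00000000e+00,  0.00000000e+00,
         1.00000000e+00]])}
```

View pics/top0.png

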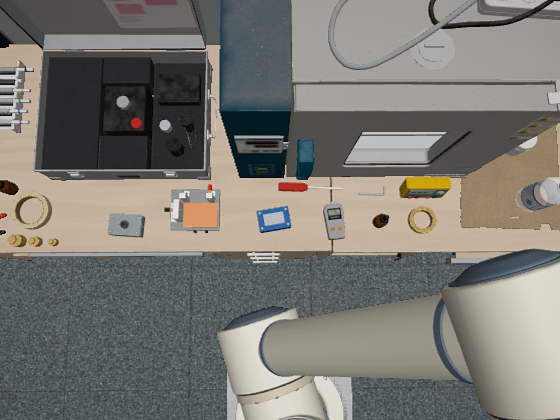

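View pics/scene0.png

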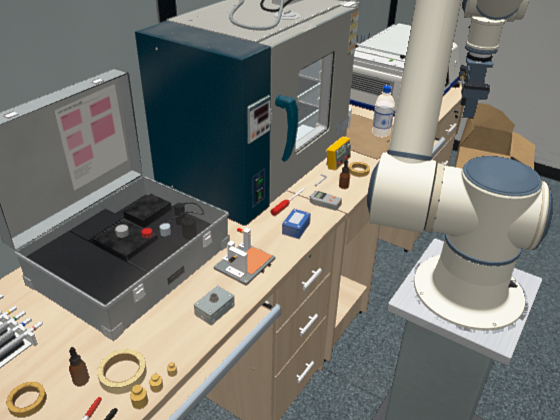

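The top view shows the base unit at about (273,218), the grey unit at (126,224), and the nest at (195,210) with its fence posts at about (177,210) and (190–212,193). The gauge is at (335,220) and the screwdriver at (300,187).

```bash
python3 - <<'E'
from h import *
d=np.load("top0.npy"); im=np.load("top0im.npy").astype(int)
u,v=np.meshgrid(np.arange(560),np.arange(420)); P=world("top",d,u,v)
def rect(m,name):
    p=P[m]; r=cv2.minAreaRect(p[:,:2].astype(np.float32)*1000)
    print(name,m.sum(),"mean",p.mean(0).round(4),"z",np.percentile(p[:,2],[5,50,95]).round(3),[np.round(x,1) for x in r])
win=lambda a,b,c,e:(u>=a)&(u<b)&(v>=c)&(v<e)
Z=P[...,2]
rect(win(250,298,200,238)&(Z>.03)&(Z<.06),"base")
rect(win(100,150,205,242)&(Z>.03)&(Z<.06),"top")
rect(win(165,225,180,240)&(im[...,0]>180)&(im[...,2]<110)&(Z<.03)&(Z>.0),"copper")
rect(win(165,185,190,228)&(Z>.06)&(Z<.09),"side")
m=win(178,225,180,204)&(Z>.06)&(Z<.09)
n,l,s,c=cv2.connectedComponentsWithStats(m.astype(np.uint8))
for i in range(1,n):
    if s[i,4]>4: rect(l==i,"post")
rect(win(165,225,180,240)&(Z>.005)&(Z<.02),"nest")
E
```

```text
base 688 mean [0.4955 0.0393 0.0411] z [0.037 0.041 0.045] [array([496.5,  39.3]), array([56.8, 83.8]), np.float64(9.1)]
top 705 mean [0.4821 0.4252 0.0401] z [0.035 0.04  0.048] [array([482.9, 426.3]), array([85.4, 56.1]), np.float64(86.4)]
copper 790 mean [0.5111 0.2341 0.0134] z [0.01  0.013 0.017] [array([511.2, 234.7]), array([63.7, 91.2]), np.float64(0.2)]
side 206 mean [0.5224 0.287  0.0742] z [0.064 0.076 0.081] [array([528.1, 292.9]), array([42.5, 68.7]), np.float64(75.0)]
post 81 mean [0.5586 0.2031 0.0728] z [0.066 0.073 0.081] [array([561.3, 202.6]), array([15.1, 41.7]), np.float64(88.1)]
post 43 mean [0.5507 0.2706 0.0749] z [0.063 0.076 0.079] [array([550.7, 271. ]), array([13.3, 15.9]), np.float64(0.4)]
post 9 mean [0.5363 0.2806 0.0725] z [0.065 0.073 0.079] [array([536.3, 280.9]), array([ 2. , 10.6]), np.float64(85.5)]
nest 1693 mean [0.5209 0.243  0.0122] z [0.006 0.012 0.017] [array([526.2, 250.2]), array([159.6, 160.6]), np.float64(89.9)]
```

```bash
python3 -m pendant '[{"grip":1,"x":0.2,"y":1,"z":0,"wz":0.427},{"grip":1,"x":0.2,"y":1,"z":0,"wz":0.427},{"grip":1,"x":0.2,"y":1,"z":0,"wz":0.427},{"grip":1,"x":0.28,"y":1,"z":0,"wz":0.427},{"grip":1,"x":0.3,"y":1,"z":0,"wz":0.427},{"grip":1,"x":0.3,"y":1,"z":0,"wz":0.427},{"grip":1,"x":0.3,"y":1,"z":0,"wz":0.427},{"grip":1,"x":0.3,"y":1,"z":0,"wz":0.427},{"grip":1,"x":0.3,"y":1,"z":0,"wz":0.427},{"grip":1,"x":0.3,"y":1,"z":0,"wz":0.427}]'
python3 - <<'E'
from h import *
d=np.load("top0.npy")
u,v=np.meshgrid(np.arange(560),np.arange(420)); P=world("top",d,u,v)
m=(P[...,0]>.54)&(P[...,0]<.64)&(P[...,1]>.13)&(P[...,1]<.5)&(P[...,2]>.02)
p=P[m]
for y in np.arange(.13,.5,.03):
    q=p[(p[:,1]>=y)&(p[:,1]<y+.03)]
    if len(q): 
        for lo,hi in ((.02,.1),(.1,.4)):
            k=q[(q[:,2]>lo)&(q[:,2]<hi)]
            if len(k): print(round(y,2),lo,"minx",k[:,0].min().round(3),"zmax",k[:,2].max().round(3))
E
```

```text
0.13 0.02 minx 0.61 zmax 0.098
0.13 0.1 minx 0.61 zmax 0.399
0.19 0.02 minx 0.54 zmax 0.097
0.19 0.1 minx 0.607 zmax 0.121
0.22 0.02 minx 0.607 zmax 0.099
0.22 0.1 minx 0.606 zmax 0.118
0.25 0.02 minx 0.544 zmax 0.096
0.25 0.1 minx 0.606 zmax 0.122
0.28 0.02 minx 0.54 zmax 0.1
0.28 0.1 minx 0.605 zmax 0.118
0.31 0.02 minx 0.601 zmax 0.1
0.31 0.1 minx 0.606 zmax 0.119
0.34 0.02 minx 0.609 zmax 0.095
0.34 0.1 minx 0.606 zmax 0.12
0.37 0.02 minx 0.607 zmax 0.094
0.37 0.1 minx 0.606 zmax 0.117
0.4 0.02 minx 0.608 zmax 0.095
0.4 0.1 minx 0.606 zmax 0.119
0.43 0.02 minx 0.608 zmax 0.095
0.43 0.1 minx 0.606 zmax 0.119
0.46 0.02 minx 0.609 zmax 0.095
0.46 0.1 minx 0.606 zmax 0.12
0.49 0.02 minx 0.609 zmax 0.092
0.49 0.1 minx 0.605 zmax 0.116schema error: expected keys grip, x, y, z, wx, wy, wz
```

```bash
python3 -m pendant '[{"grip":1,"x":0.2,"y":1,"z":0,"wx":0,"wy":0,"wz":0.427},{"grip":1,"x":0.2,"y":1,"z":0,"wx":0,"wy":0,"wz":0.427},{"grip":1,"x":0.2,"y":1,"z":0,"wx":0,"wy":0,"wz":0.427},{"grip":1,"x":0.28,"y":1,"z":0,"wx":0,"wy":0,"wz":0.427},{"grip":1,"x":0.3,"y":1,"z":0,"wx":0,"wy":0,"wz":0.427},{"grip":1,"x":0.3,"y":1,"z":0,"wx":0,"wy":0,"wz":0.427},{"grip":1,"x":0.3,"y":1,"z":0,"wx":0,"wy":0,"wz":0.427},{"grip":1,"x":0.3,"y":1,"z":0,"wx":0,"wy":0,"wz":0.427},{"grip":1,"x":0.3,"y":1,"z":0,"wx":0,"wy":0,"wz":0.427},{"grip":1,"x":0.3,"y":1,"z":0,"wx":0,"wy":0,"wz":0.427}]'
```

```text
t: 1.35
tcp_pos: [0.3877, -0.0767, 0.2278]
ee_rot: [[-0.163, 0.987, -0.0], [0.987, 0.163, 0.0], [0.0, -0.0, -1.0]]
contact_force: [-0.3, -0.3, 0.0]
finger_gap: 0.0912
grip_force: 0.0
```

```bash
python3 -m pendant '[{"grip":1,"x":0.06,"y":0.24,"z":0,"wx":0,"wy":0,"wz":0},{"grip":1,"x":0.06,"y":0.24,"z":0,"wx":0,"wy":0,"wz":0},{"grip":1,"x":0.06,"y":0.24,"z":0,"wx":0,"wy":0,"wz":0},{"grip":1,"x":0.06,"y":0.24,"z":0,"wx":0,"wy":0,"wz":0}]'
cat >> h.py <<'E'
def wrist_ray(uv, z, pose):
    """pixels -> world points on plane height z"""
    ci=camera_info("wrist"); f=210/np.tan(np.radians(ci["vertical_fov"])/2)
    T=np.array(ci["tool_from_camera"]); p0,R0=pose
    uv=np.atleast_2d(np.array(uv,float)); d=uv-[ci["cx"],ci["cy"]]; r=np.linalg.norm(d,axis=1,keepdims=True)
    th=r/f; ray=np.hstack([d/np.maximum(r,1e-9)*np.sin(th),np.cos(th)])
    o=p0+R0@T[:3,3]; D=ray@(R0@T[:3,:3]).T
    return o+D*((np.asarray(z)-o[2])/D[:,2])[:,None]
def snap(n):
    o=get_obs(); pose=(o["tcp_pos"],o["ee_rot"]); im,d=read_camera("wrist")
    cv2.imwrite(f"pics/{n}.png",im[:,:,::-1]); np.savez(n,im=im,d=d,p=pose[0],R=pose[1]); return im,d,pose
E
python3 - <<'E'
from h import *
im,d,p=snap("w1"); print(p[0])
im2,_=read_camera("scene"); cv2.imwrite("pics/s1.png",cv2.resize(im2[100:300,180:440,::-1],None,fx=2.5,fy=2.5))
E
```

```text
t: 1.85
tcp_pos: [0.4173, 0.0411, 0.2277]
ee_rot: [[-0.16, 0.987, -0.001], [0.987, 0.16, -0.0], [-0.0, -0.001, -1.0]]
contact_force: [0.3, -1.0, 0.2]
finger_gap: 0.0913
grip_force: 0.0
[0.41728015 0.0411366  0.22773917]
```

View pics/w1.png

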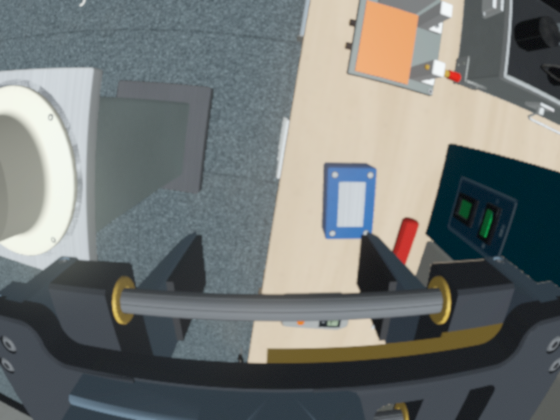

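View pics/s1.png

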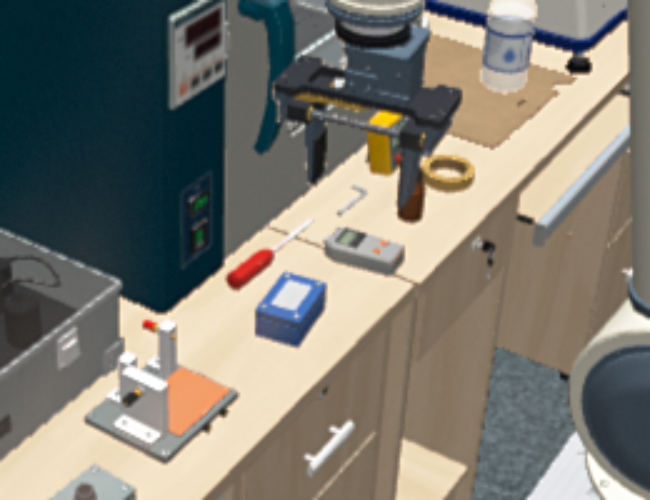

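The wrist view shows the base unit with lid corners at (330,163), (375,166), (373,238) and (326,238). The nest is at the top right, with the copper around (385,40), and the wide gripper frame lies along the closing axis.

```bash
python3 - <<'E'
from h import *
w=np.load("w1.npz"); im=w["im"].astype(int)
u,v=np.meshgrid(np.arange(560),np.arange(420))
m=(im[...,2]>im[...,0]+50)&(u>315)&(u<385)&(v>150)&(v<250)
cs=cv2.findContours(m.astype(np.uint8),cv2.RETR_EXTERNAL,cv2.CHAIN_APPROX_NONE)[0]
c=max(cs,key=cv2.contourArea)[:,0]
hull=cv2.convexHull(c)[:,0]
P=wrist_ray(hull,0.04,(w["p"],w["R"]))
print(cv2.minAreaRect((P[:,:2]*1000).astype(np.float32)))
P=wrist_ray([[330,163],[375,166],[373,238],[326,238]],0.04,(w["p"],w["R"]));print(P.round(4),P.mean(0))
E
```

```text
((494.3186950683594, 40.311336517333984), (55.558895111083984, 82.84323120117188), 9.566789627075195)
[[ 0.4633  0.0809  0.04  ]
 [ 0.5138  0.0868  0.04  ]
 [ 0.532   0.0037  0.04  ]
 [ 0.4763 -0.0047  0.04  ]] [0.49633234 0.04168585 0.04      ]
```

```bash
python3 -m pendant '[{"grip":0.65,"x":0.1,"y":-0.002,"z":0,"wx":0,"wy":0,"wz":0.002},{"grip":0.65,"x":0.155,"y":-0.002,"z":0,"wx":0,"wy":0,"wz":0.002},{"grip":0.65,"x":0.155,"y":-0.002,"z":-0.1,"wx":0,"wy":0,"wz":0.002},{"grip":0.65,"x":0.155,"y":-0.002,"z":-0.2,"wx":0,"wy":0,"wz":0.002},{"grip":0.65,"x":0.155,"y":-0.002,"z":-0.3,"wx":0,"wy":0,"wz":0.002},{"grip":0.65,"x":0.155,"y":-0.002,"z":-0.36,"wx":0,"wy":0,"wz":0.002},{"grip":0.65,"x":0.155,"y":-0.002,"z":-0.408,"wx":0,"wy":0,"wz":0.002},{"grip":0.65,"x":0.155,"y":-0.002,"z":-0.408,"wx":0,"wy":0,"wz":0.002},{"grip":0.65,"x":0.155,"y":-0.002,"z":-0.408,"wx":0,"wy":0,"wz":0.002}]'
python3 -m pendant '[{"grip":-1,"x":0,"y":0,"z":0,"wx":0,"wy":0,"wz":0},{"grip":-1,"x":0,"y":0,"z":0,"wx":0,"wy":0,"wz":0},{"grip":-1,"x":0,"y":0,"z":0,"wx":0,"wy":0,"wz":0},{"grip":-1,"x":0,"y":0,"z":0,"wx":0,"wy":0,"wz":0},{"grip":-1,"x":0,"y":0,"z":0,"wx":0,"wy":0,"wz":0},{"grip":-1,"x":0,"y":0,"z":0,"wx":0,"wy":0,"wz":0}]'
```

```text
t: 3.08
tcp_pos: [0.4954, 0.04, 0.0247]
ee_rot: [[-0.165, 0.986, 0.001], [0.986, 0.165, -0.0], [-0.0, 0.001, -1.0]]
contact_force: [0.1, 0.1, 0.2]
finger_gap: 0.0755
grip_force: 0.0
t: 3.82
tcp_pos: [0.4955, 0.0408, 0.0246]
ee_rot: [[-0.166, 0.986, 0.001], [0.986, 0.166, -0.0], [-0.0, 0.001, -1.0]]
contact_force: [0.1, -2.3, 9.7]
finger_gap: 0.0557
grip_force: 30.0
```

```bash
python3 -m pendant '[{"grip":-1,"x":-0.02,"y":0,"z":0.1,"wx":0,"wy":0,"wz":0},{"grip":-1,"x":-0.04,"y":0.05,"z":0.2,"wx":0,"wy":0,"wz":0},{"grip":-1,"x":-0.04,"y":0.12,"z":0.3,"wx":0,"wy":0,"wz":-0.053},{"grip":-1,"x":-0.04,"y":0.22,"z":0.3,"wx":0,"wy":0,"wz":-0.053},{"grip":-1,"x":-0.04,"y":0.22,"z":0.3,"wx":0,"wy":0,"wz":-0.053},{"grip":-1,"x":-0.04,"y":0.22,"z":0.3,"wx":0,"wy":0,"wz":-0.053},{"grip":-1,"x":-0.04,"y":0.22,"z":0.3,"wx":0,"wy":0,"wz":-0.053}]'
python3 - <<'E'
from h import *
im,d,p=snap("w2"); print(p[0]); cv2.imwrite("pics/w2c.png",cv2.resize(im[0:260,180:520,::-1],None,fx=2.3,fy=2.3,interpolation=cv2.INTER_CUBIC))
E
```

```text
t: 4.7
tcp_pos: [0.4747, 0.1501, 0.1736]
ee_rot: [[0.001, 1.0, -0.001], [1.0, -0.001, -0.0], [-0.0, -0.001, -1.0]]
contact_force: [0.2, 0.1, -3.5]
finger_gap: 0.0561
grip_force: 30.0
[0.47474719 0.15005517 0.17358791]
```

View pics/w2c.png

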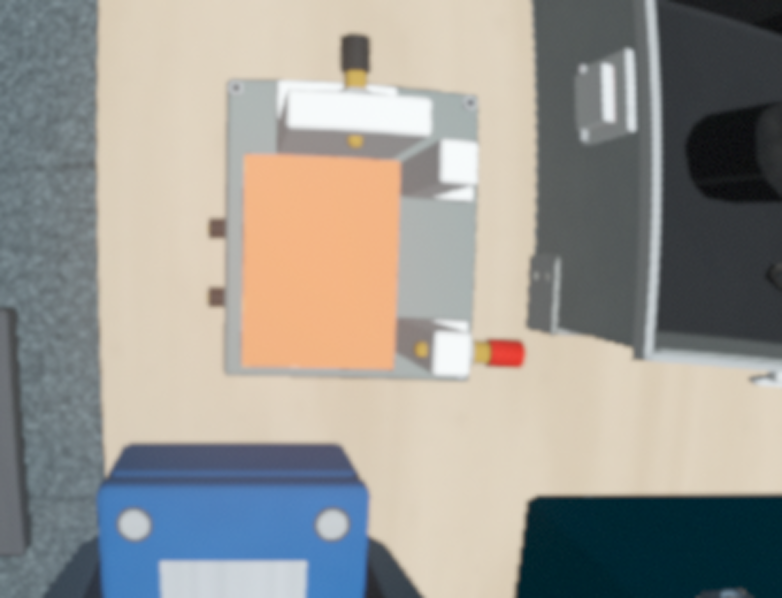

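Crop (2.3x, offset 180,0): the copper corners are at (245,153), (402,160), (395,369) and (242,366). The side fence top edge runs (288,130)–(431,137), the post tops' front edges are at x≈440 and 433, and the held lid's front edge runs (104,487)–(366,487).

```bash
python3 - <<'E'
from h import *
w=np.load("w2.npz")
def W(pts,z):
    return wrist_ray(np.array(pts,float)/2.3+[180,0],z,(w["p"],w["R"])).round(4)
print("copper",W([[245,153],[402,160],[395,369],[242,366]],.012)[:,:2].tolist())
print("post+y",W([[440,140],[440,184],[478,184],[478,142]],.076)[:,:2].tolist())
print("post-y",W([[433,333],[433,374],[470,373],[470,330]],.076)[:,:2].tolist())
print("side",W([[288,130],[431,137],[432,97],[288,93]],.076)[:,:2].tolist())
print("nest",W([[229,82],[478,95],[468,379],[225,374]],.010)[:,:2].tolist())
print("box",W([[104,487],[366,487]],.189)[:,:2].tolist())
E
```

```text
copper [[0.4787, 0.2805], [0.5454, 0.2799], [0.5444, 0.1887], [0.4777, 0.1891]]
post+y [[0.5444, 0.2788], [0.5445, 0.2631], [0.5584, 0.2642], [0.5583, 0.2793]]
post-y [[0.5434, 0.2108], [0.5441, 0.1963], [0.5579, 0.1971], [0.557, 0.2124]]
side [[0.4921, 0.2794], [0.5412, 0.2796], [0.5417, 0.2941], [0.4921, 0.2926]]
nest [[0.472, 0.3125], [0.5805, 0.3129], [0.579, 0.1848], [0.4704, 0.1853]]
box [[0.4479, 0.1897], [0.5004, 0.1898]]
```

```bash
python3 -m pendant '[{"grip":-1,"x":0.069,"y":0.12,"z":0,"wx":0,"wy":0,"wz":-0.0025},{"grip":-1,"x":0.069,"y":0.158,"z":0,"wx":0,"wy":0,"wz":-0.0025},{"grip":-1,"x":0.069,"y":0.158,"z":-0.08,"wx":0,"wy":0,"wz":-0.0025},{"grip":-1,"x":0.069,"y":0.158,"z":-0.16,"wx":0,"wy":0,"wz":-0.0025},{"grip":-1,"x":0.069,"y":0.158,"z":-0.22,"wx":0,"wy":0,"wz":-0.0025},{"grip":-1,"x":0.069,"y":0.158,"z":-0.25,"wx":0,"wy":0,"wz":-0.0025},{"grip":-1,"x":0.069,"y":0.158,"z":-0.267,"wx":0,"wy":0,"wz":-0.0025},{"grip":-1,"x":0.069,"y":0.158,"z":-0.267,"wx":0,"wy":0,"wz":-0.0025}]'
python3 -m pendant '[{"grip":-1,"x":0.006,"y":0.008,"z":0,"wx":0,"wy":0,"wz":0},{"grip":-1,"x":0.01,"y":0.014,"z":0,"wx":0,"wy":0,"wz":0},{"grip":-1,"x":0.01,"y":0.014,"z":0,"wx":0,"wy":0,"wz":0},{"grip":-1,"x":0.01,"y":0.014,"z":0,"wx":0,"wy":0,"wz":0}]'
```

```text
t: 5.75
tcp_pos: [0.5098, 0.2298, 0.0406]
ee_rot: [[0.008, 1.0, 0.0], [1.0, -0.008, 0.0], [0.0, 0.0, -1.0]]
contact_force: [0.3, 0.2, -3.8]
finger_gap: 0.0558
grip_force: 30.0
t: 6.25
tcp_pos: [0.5145, 0.2369, 0.0405]
ee_rot: [[0.007, 1.0, 0.0], [1.0, -0.007, 0.0], [0.0, 0.0, -1.0]]
contact_force: [-0.7, -0.0, -4.3]
finger_gap: 0.0554
grip_force: 30.0
```

```bash
python3 -m pendant '[{"grip":-1,"x":0,"y":0.003,"z":0,"wx":0,"wy":0,"wz":0},{"grip":-1,"x":0,"y":0.003,"z":0,"wx":0,"wy":0,"wz":0}]'
python3 -m pendant '[{"grip":-1,"x":0.002,"y":0.003,"z":0,"wx":0,"wy":0,"wz":0},{"grip":-1,"x":0.002,"y":0.003,"z":0,"wx":0,"wy":0,"wz":0}]'
```

```text
t: 6.5
tcp_pos: [0.5144, 0.2385, 0.0404]
ee_rot: [[0.008, 1.0, -0.0], [1.0, -0.008, 0.0], [-0.0, -0.0, -1.0]]
contact_force: [-0.3, 0.1, -4.9]
finger_gap: 0.0558
grip_force: 30.0
t: 6.75
tcp_pos: [0.5156, 0.24, 0.0404]
ee_rot: [[0.008, 1.0, 0.0], [1.0, -0.008, -0.0], [-0.0, 0.0, -1.0]]
contact_force: [0.2, -0.5, -3.9]
finger_gap: 0.0557
grip_force: 30.0
```

```bash
python3 -m pendant '[{"grip":-1,"x":0,"y":0.003,"z":0,"wx":0,"wy":0,"wz":0},{"grip":-1,"x":0,"y":0.003,"z":0,"wx":0,"wy":0,"wz":0}]'
python3 -m pendant '[{"grip":-1,"x":0.001,"y":0.002,"z":0,"wx":0,"wy":0,"wz":0},{"grip":-1,"x":0.001,"y":0.002,"z":0,"wx":0,"wy":0,"wz":0}]'
```

```text
t: 7.0
tcp_pos: [0.5155, 0.2401, 0.0404]
ee_rot: [[0.008, 1.0, -0.0], [1.0, -0.008, -0.002], [-0.002, -0.0, -1.0]]
contact_force: [2.0, -13.9, -0.7]
finger_gap: 0.056
grip_force: 30.0
t: 7.25
tcp_pos: [0.5155, 0.2402, 0.0404]
ee_rot: [[0.008, 1.0, -0.002], [1.0, -0.008, -0.003], [-0.003, -0.002, -1.0]]
contact_force: [-0.2, -22.1, 2.3]
finger_gap: 0.0559
grip_force: 30.0
```

```bash
python3 -m pendant '[{"grip":-1,"x":0.001,"y":-0.002,"z":0,"wx":0,"wy":0,"wz":0},{"grip":-1,"x":0.001,"y":-0.002,"z":0,"wx":0,"wy":0,"wz":0}]'
python3 -m pendant '[{"grip":-1,"x":0.001,"y":0,"z":0,"wx":0,"wy":0,"wz":0},{"grip":-1,"x":0.001,"y":0,"z":0,"wx":0,"wy":0,"wz":0}]'
```

```text
t: 7.5
tcp_pos: [0.5158, 0.2402, 0.0402]
ee_rot: [[0.008, 1.0, -0.002], [1.0, -0.008, -0.002], [-0.002, -0.002, -1.0]]
contact_force: [-0.6, -11.3, -2.2]
finger_gap: 0.0558
grip_force: 30.0
t: 7.75
tcp_pos: [0.516, 0.2401, 0.0401]
ee_rot: [[0.008, 1.0, -0.002], [1.0, -0.008, -0.002], [-0.002, -0.002, -1.0]]
contact_force: [-2.5, -10.8, -2.2]
finger_gap: 0.0561
grip_force: 30.0
```

```bash
python3 -m pendant '[{"grip":-1,"x":0.001,"y":0,"z":-0.004,"wx":0,"wy":0,"wz":0},{"grip":-1,"x":0.001,"y":0,"z":-0.007,"wx":0,"wy":0,"wz":0},{"grip":-1,"x":0.001,"y":0,"z":-0.008,"wx":0,"wy":0,"wz":0},{"grip":-1,"x":0.001,"y":0,"z":-0.008,"wx":0,"wy":0,"wz":0}]'
```

```text
t: 8.25
tcp_pos: [0.5169, 0.2402, 0.0367]
ee_rot: [[0.008, 1.0, -0.001], [1.0, -0.008, -0.002], [-0.002, -0.001, -1.0]]
contact_force: [-2.7, -13.0, 6.3]
finger_gap: 0.0564
grip_force: 30.0
```

```bash
python3 -m pendant '[{"grip":-1,"x":0.002,"y":0.001,"z":0,"wx":0,"wy":0,"wz":0},{"grip":-1,"x":0.002,"y":0.001,"z":0,"wx":0,"wy":0,"wz":0}]'
```

```text
t: 8.5
tcp_pos: [0.5169, 0.2402, 0.0366]
ee_rot: [[0.008, 1.0, -0.003], [1.0, -0.008, -0.003], [-0.003, -0.003, -1.0]]
contact_force: [-8.0, -17.5, 13.3]
finger_gap: 0.056
grip_force: 30.0
```

```bash
python3 -m pendant '[{"grip":0.65,"x":0,"y":0,"z":0.002,"wx":0,"wy":0,"wz":0},{"grip":0.65,"x":-0.002,"y":-0.002,"z":0.002,"wx":0,"wy":0,"wz":0},{"grip":0.65,"x":-0.003,"y":-0.003,"z":0.002,"wx":0,"wy":0,"wz":0},{"grip":0.65,"x":-0.003,"y":-0.003,"z":0.002,"wx":0,"wy":0,"wz":0},{"grip":0.65,"x":-0.003,"y":-0.003,"z":0.002,"wx":0,"wy":0,"wz":0},{"grip":0.65,"x":-0.003,"y":-0.003,"z":0.002,"wx":0,"wy":0,"wz":0}]'
```

```text
t: 9.25
tcp_pos: [0.5171, 0.2404, 0.0374]
ee_rot: [[0.008, 1.0, 0.0], [1.0, -0.008, 0.0], [0.0, 0.0, -1.0]]
contact_force: [-1.1, 0.2, -0.1]
finger_gap: 0.0749
grip_force: 0.0
```

```bash
python3 -m pendant '[{"grip":0.65,"x":0,"y":0,"z":0.1,"wx":0,"wy":0,"wz":0},{"grip":0.65,"x":0,"y":0,"z":0.2,"wx":0,"wy":0,"wz":0},{"grip":0.65,"x":-0.05,"y":0,"z":0.3,"wx":0,"wy":0,"wz":0},{"grip":0.65,"x":-0.05,"y":0.1,"z":0.38,"wx":0,"wy":0,"wz":0},{"grip":0.65,"x":-0.05,"y":0.12,"z":0.38,"wx":0,"wy":0,"wz":0},{"grip":0.65,"x":-0.05,"y":0.12,"z":0.38,"wx":0,"wy":0,"wz":0},{"grip":0.65,"x":-0.05,"y":0.12,"z":0.38,"wx":0,"wy":0,"wz":0}]'
python3 - <<'E'
from h import *
im,d,p=snap("w3"); print(p[0]); cv2.imwrite("pics/w3c.png",cv2.resize(im[0:300,150:550,::-1],None,fx=2,fy=2,interpolation=cv2.INTER_CUBIC))
E
```

```text
t: 10.12
tcp_pos: [0.4915, 0.2993, 0.226]
ee_rot: [[0.008, 1.0, -0.002], [1.0, -0.008, -0.001], [-0.001, -0.002, -1.0]]
contact_force: [0.4, -0.6, -0.6]
finger_gap: 0.0754
grip_force: 0.0
[0.49145776 0.29931592 0.22602794]
```

View pics/w3c.png

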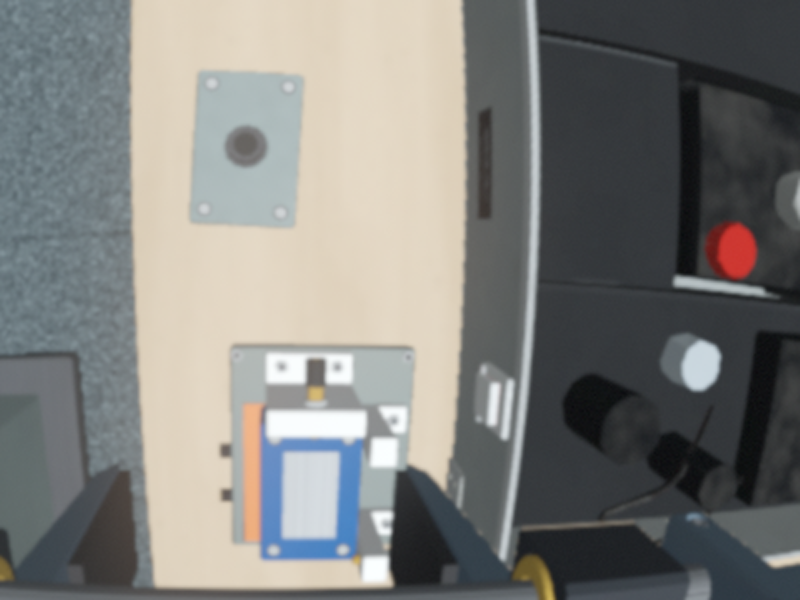

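The crop (2x, offset 150,0) shows the blue lid squarely in the nest corner: (262,437), (363,437), (360,559), (261,558). The grey lid corners are (199,71), (302,75), (295,227) and (190,222).

```bash
python3 - <<'E'
from h import *
w=np.load("w3.npz")
for n,c,z in (("base",[[262,437],[363,437],[360,559],[261,558]],.052),("top",[[199,71],[302,75],[295,227],[190,222]],.038)):
    P=wrist_ray(np.array(c)/2+[150,0],z,(w["p"],w["R"]))
    print(n,P.round(4)[:,:2].tolist(),P.mean(0),cv2.minAreaRect((P[:,:2]*1000).astype(np.float32)))
    a=P[0]-P[3]+P[1]-P[2]; print("yaw",np.degrees(np.arctan2(-a[0],a[1])))
E
```

```text
base [[0.4899, 0.2725], [0.5445, 0.2721], [0.5466, 0.1968], [0.4889, 0.1985]] [0.51748053 0.2349758  0.052     ] ((518.2647094726562, 234.83999633789062), (75.1900634765625, 57.78349304199219), 89.19457244873047)
yaw 0.4022731849881704
top [[0.4582, 0.4685], [0.5119, 0.4655], [0.5078, 0.3832], [0.4528, 0.3866]] [0.48269517 0.42593235 0.038     ] ((482.81768798828125, 426.00054931640625), (82.3722915649414, 55.12576675415039), 86.53291320800781)
yaw -3.302413930501561
```

```bash
python3 -m pendant '[{"grip":0.65,"x":-0.0174,"y":0.12,"z":0,"wx":0,"wy":0,"wz":-0.016},{"grip":0.65,"x":-0.0174,"y":0.22,"z":-0.05,"wx":0,"wy":0,"wz":-0.016},{"grip":0.65,"x":-0.0174,"y":0.253,"z":-0.1,"wx":0,"wy":0,"wz":-0.016},{"grip":0.65,"x":-0.0174,"y":0.253,"z":-0.2,"wx":0,"wy":0,"wz":-0.016},{"grip":0.65,"x":-0.0174,"y":0.253,"z":-0.3,"wx":0,"wy":0,"wz":-0.016},{"grip":0.65,"x":-0.0174,"y":0.253,"z":-0.37,"wx":0,"wy":0,"wz":-0.016},{"grip":0.65,"x":-0.0174,"y":0.253,"z":-0.404,"wx":0,"wy":0,"wz":-0.016},{"grip":0.65,"x":-0.0174,"y":0.253,"z":-0.404,"wx":0,"wy":0,"wz":-0.016},{"grip":0.65,"x":-0.0174,"y":0.253,"z":-0.404,"wx":0,"wy":0,"wz":-0.016}]'
python3 -m pendant '[{"grip":-1,"x":0,"y":0,"z":0,"wx":0,"wy":0,"wz":0},{"grip":-1,"x":0,"y":0,"z":0,"wx":0,"wy":0,"wz":0},{"grip":-1,"x":0,"y":0,"z":0,"wx":0,"wy":0,"wz":0},{"grip":-1,"x":0,"y":0,"z":0,"wx":0,"wy":0,"wz":0},{"grip":-1,"x":0,"y":0,"z":0,"wx":0,"wy":0,"wz":0},{"grip":-1,"x":0,"y":0,"z":0,"wx":0,"wy":0,"wz":0}]'
```

```text
t: 11.3
tcp_pos: [0.4841, 0.4272, 0.0268]
ee_rot: [[0.058, 0.998, 0.002], [0.998, -0.058, 0.001], [0.001, 0.001, -1.0]]
contact_force: [0.5, 0.1, 0.2]
finger_gap: 0.0748
grip_force: 0.0
t: 12.05
tcp_pos: [0.4836, 0.4271, 0.0262]
ee_rot: [[0.058, 0.998, 0.001], [0.998, -0.058, 0.001], [0.001, 0.001, -1.0]]
contact_force: [-1.7, -0.8, 7.1]
finger_gap: 0.0557
grip_force: 29.9
```

```bash
python3 -m pendant '[{"grip":-1,"x":0,"y":0,"z":0.1,"wx":0,"wy":0,"wz":0},{"grip":-1,"x":0,"y":0,"z":0.2,"wx":0,"wy":0,"wz":0.0158},{"grip":-1,"x":0.02,"y":-0.08,"z":0.28,"wx":0,"wy":0,"wz":0.0158},{"grip":-1,"x":0.03,"y":-0.18,"z":0.28,"wx":0,"wy":0,"wz":0.0158},{"grip":-1,"x":0.04,"y":-0.28,"z":0.28,"wx":0,"wy":0,"wz":0.0158},{"grip":-1,"x":0.05,"y":-0.36,"z":0.28,"wx":0,"wy":0,"wz":0.0158},{"grip":-1,"x":0.05,"y":-0.395,"z":0.28,"wx":0,"wy":0,"wz":0.0158},{"grip":-1,"x":0.05,"y":-0.395,"z":0.28,"wx":0,"wy":0,"wz":0.0158},{"grip":-1,"x":0.05,"y":-0.395,"z":0.22,"wx":0,"wy":0,"wz":0.0158},{"grip":-1,"x":0.05,"y":-0.395,"z":0.16,"wx":0,"wy":0,"wz":0.0158},{"grip":-1,"x":0.05,"y":-0.395,"z":0.12,"wx":0,"wy":0,"wz":0.0158},{"grip":-1,"x":0.05,"y":-0.395,"z":0.12,"wx":0,"wy":0,"wz":0.0158}]'
```

```text
t: 13.55
tcp_pos: [0.5073, 0.2302, 0.0842]
ee_rot: [[0.007, 1.0, -0.003], [1.0, -0.007, -0.001], [-0.001, -0.003, -1.0]]
contact_force: [-0.1, -0.1, -3.9]
finger_gap: 0.0562
grip_force: 29.9
```

```bash
python3 -m pendant '[{"grip":-1,"x":0.002,"y":0,"z":-0.006,"wx":0,"wy":0,"wz":0},{"grip":-1,"x":0.002,"y":0,"z":-0.01,"wx":0,"wy":0,"wz":0},{"grip":-1,"x":0.002,"y":0,"z":-0.012,"wx":0,"wy":0,"wz":0},{"grip":-1,"x":0.002,"y":0,"z":-0.013,"wx":0,"wy":0,"wz":0},{"grip":-1,"x":0.002,"y":0,"z":-0.013,"wx":0,"wy":0,"wz":0},{"grip":-1,"x":0.002,"y":0,"z":-0.013,"wx":0,"wy":0,"wz":0}]'
```

```text
t: 14.3
tcp_pos: [0.5093, 0.2294, 0.079]
ee_rot: [[0.008, 1.0, 0.0], [1.0, -0.008, 0.0], [0.0, 0.0, -1.0]]
contact_force: [0.3, -0.5, -4.5]
finger_gap: 0.0557
grip_force: 29.9
```

```bash
python3 -m pendant '[{"grip":-1,"x":0,"y":0,"z":-0.002,"wx":0,"wy":0,"wz":0},{"grip":-1,"x":0,"y":0,"z":-0.003,"wx":0,"wy":0,"wz":0},{"grip":-1,"x":0,"y":0,"z":-0.003,"wx":0,"wy":0,"wz":0},{"grip":-1,"x":0,"y":0,"z":-0.003,"wx":0,"wy":0,"wz":0}]'
```

```text
t: 14.8
tcp_pos: [0.5094, 0.2294, 0.0781]
ee_rot: [[0.008, 1.0, 0.001], [1.0, -0.008, 0.0], [0.0, 0.001, -1.0]]
contact_force: [-4.4, -1.7, 12.7]
finger_gap: 0.0562
grip_force: 29.9
```

```bash
python3 -m pendant '[{"grip":-1,"x":0,"y":0,"z":0.001,"wx":0,"wy":0,"wz":0},{"grip":-1,"x":0.004,"y":0.006,"z":0.001,"wx":0,"wy":0,"wz":0},{"grip":-1,"x":0.008,"y":0.012,"z":0.001,"wx":0,"wy":0,"wz":0},{"grip":-1,"x":0.012,"y":0.016,"z":0.001,"wx":0,"wy":0,"wz":0},{"grip":-1,"x":0.012,"y":0.016,"z":0.001,"wx":0,"wy":0,"wz":0},{"grip":-1,"x":0.012,"y":0.016,"z":0.001,"wx":0,"wy":0,"wz":0}]'
```

```text
t: 15.55
tcp_pos: [0.5148, 0.2369, 0.0782]
ee_rot: [[0.008, 1.0, -0.001], [1.0, -0.008, -0.001], [-0.001, -0.001, -1.0]]
contact_force: [-6.1, -6.0, 10.5]
finger_gap: 0.0561
grip_force: 29.9
```

```bash
python3 -m pendant '[{"grip":-1,"x":0.003,"y":0.004,"z":0,"wx":0,"wy":0,"wz":0},{"grip":-1,"x":0.004,"y":0.006,"z":0,"wx":0,"wy":0,"wz":0},{"grip":-1,"x":0.004,"y":0.006,"z":0,"wx":0,"wy":0,"wz":0},{"grip":-1,"x":0.004,"y":0.006,"z":0,"wx":0,"wy":0,"wz":0}]'
```

```text
t: 16.05
tcp_pos: [0.5163, 0.2391, 0.0782]
ee_rot: [[0.008, 1.0, -0.002], [1.0, -0.008, -0.002], [-0.002, -0.002, -1.0]]
contact_force: [-7.3, -15.6, 15.9]
finger_gap: 0.0559
grip_force: 29.9
```

```bash
python3 -m pendant '[{"grip":-1,"x":0.002,"y":0,"z":0.001,"wx":0,"wy":0,"wz":0},{"grip":-1,"x":0.002,"y":0,"z":0.001,"wx":0,"wy":0,"wz":0},{"grip":-1,"x":0.002,"y":0,"z":0.001,"wx":0,"wy":0,"wz":0}]'
python3 -m pendant '[{"grip":-1,"x":0.002,"y":0,"z":0,"wx":0,"wy":0,"wz":0},{"grip":-1,"x":0.002,"y":0,"z":0,"wx":0,"wy":0,"wz":0},{"grip":-1,"x":0.002,"y":0,"z":0,"wx":0,"wy":0,"wz":0}]'
```

```text
t: 16.42
tcp_pos: [0.5166, 0.239, 0.0783]
ee_rot: [[0.008, 1.0, -0.004], [1.0, -0.008, -0.002], [-0.002, -0.004, -1.0]]
contact_force: [-9.7, -12.5, 9.9]
finger_gap: 0.0557
grip_force: 29.9
t: 16.8
tcp_pos: [0.5171, 0.239, 0.0783]
ee_rot: [[0.008, 1.0, -0.004], [1.0, -0.008, -0.003], [-0.003, -0.004, -1.0]]
contact_force: [-12.1, -11.9, 12.4]
finger_gap: 0.0559
grip_force: 29.9
```

```bash
python3 -m pendant '[{"grip":-1,"x":0.002,"y":0.001,"z":0,"wx":0,"wy":0,"wz":0},{"grip":-1,"x":0.002,"y":0.001,"z":0,"wx":0,"wy":0,"wz":0},{"grip":-1,"x":0.002,"y":0.001,"z":0,"wx":0,"wy":0,"wz":0}]'
python3 - <<'E'
from h import *
im,d=read_camera("scene"); cv2.imwrite("pics/s2.png",cv2.resize(im[190:300,180:320,::-1],None,fx=5,fy=5,interpolation=cv2.INTER_CUBIC))
im,d,p=snap("w4"); cv2.imwrite("pics/w4.png",cv2.resize(im[60:320,100:480,::-1],None,fx=2,fy=2,interpolation=cv2.INTER_CUBIC))
E
```

```text
t: 17.18
tcp_pos: [0.5171, 0.239, 0.0782]
ee_rot: [[0.008, 1.0, -0.006], [1.0, -0.008, -0.003], [-0.003, -0.006, -1.0]]
contact_force: [-16.5, -15.4, 18.1]
finger_gap: 0.0557
grip_force: 30.0
```

View pics/s2.png

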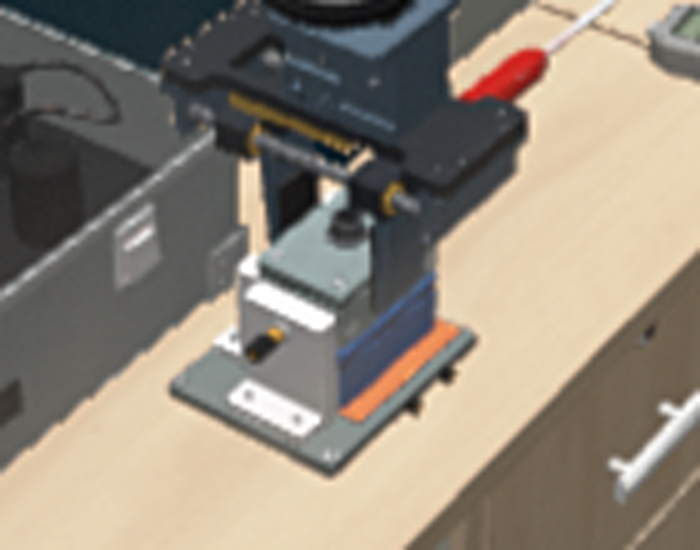

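View pics/w4.png

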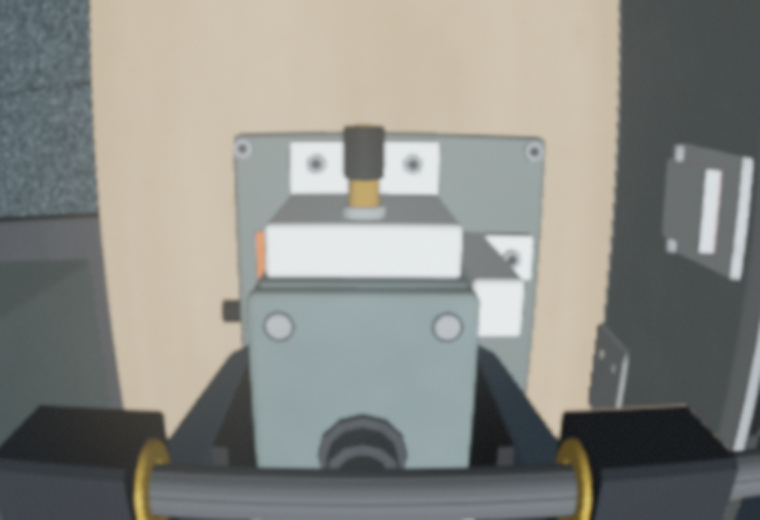

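Both pictures show the grey unit flat on the blue one. It sits flush with the side fence (edge at row 280 in the wrist crop) and against the back post at (478,305). Neither axis moves any further when pressed harder.

```bash
python3 -m pendant '[{"grip":-1,"x":0,"y":0,"z":0,"wx":0,"wy":0,"wz":0},{"grip":-1,"x":0,"y":0,"z":0,"wx":0,"wy":0,"wz":0},{"grip":-1,"x":0,"y":0,"z":0,"wx":0,"wy":0,"wz":0},{"grip":-1,"x":0,"y":0,"z":0,"wx":0,"wy":0,"wz":0}]' && python3 -c "
from plant import job_done; print(job_done())"
```

```text
t: 17.77
tcp_pos: [0.5171, 0.2391, 0.0782]
ee_rot: [[0.008, 1.0, -0.006], [1.0, -0.008, -0.003], [-0.003, -0.006, -1.0]]
contact_force: [-17.0, -16.4, 17.5]
finger_gap: 0.0556
grip_force: 30.0
the job is handed in; nothing more can be done
None
```

I handed the job in at 17.8 s: the base unit was released in the corner, and the grey unit is on top of it, still gripped at 30 N and pressed about 17 N towards each fence and down; the hand-in returned no verdict, and I could not read the probe depths directly.

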